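# Unstack the tea things and lay out the tea corner

### The arm

A 6-joint arm with a two-finger parallel gripper is mounted at the origin on the work surface. World frame = base frame: x ahead of the robot, y to its left, z up, the work surface at z = 0. Lengths are in m, angles in rad, forces in N, time in s.
With the tool pointing down it reaches from about 0.35 to 0.775 m from the base axis. Payload 7.3 kg.
Tool frame: the origin (TCP) lies on the centre line of the jaws, within the pads' length; the fingertips stand 17 mm ahead of it and the grasp point (between the pads) lies 2 mm behind it; z points along the fingers, y is the line along which they close (so a half turn about z gives the same grasp; the last joint's range is limited). The gripper opens to 92 mm and grips with 3 to 60 N. Pads are 19 mm wide; open, the fingers measure 130 mm over their backs; the gripper's body (75 mm by 190 mm) begins 47 mm behind the grasp point.
Start: joints at [-1.288, 0.342, 1.524, -0, 1.275, -0.146], TCP at [0.218, -0.477, 0.244] pointing down, gripper open.
Joint ranges: [-2.53, 2.53], [-0.77, 2.02], [0.04, 2.7], [-1, 4.14], [0.28, 2.66], [-3.11, 3.11]. Speed limits (rad/s): [2.57, 2.57, 3.14, 3.14, 3.14, 3.14].

### API

Orientations are given as a unit quaternion [w, x, y, z].
In Python, from workcell import reach, movel, move_joints, command_gripper, sleep, solve_ik, observe, get_image, camera_params, Unreachable, hand_in gives the robot as it stands. The module is installed in compiled form; this text tells all that it offers. Calls block until the motion is done:
- reach(position, orientation): joint-space move of the TCP to a pose.
- movel(position, rate=0.15, attitude=None, stop_force=None): straight line of the TCP; attitude=None keeps the orientation; rate is the mean speed in m/s. With stop_force (N) it stops when the force on the tool has changed by that much, and returns True; else False.
- move_joints(angles): joint-space move.
- command_gripper(opening, f_grip=None): finger opening in m; f_grip is the grip in N (None keeps the last); returns when the fingers have stopped.
- sleep(seconds).
- solve_ik(position, orientation): joint angles nearest the present ones, or None.
- observe(): the state.
- get_image(name): name is "scene" or "top" or "wrist"; returns the picture (420x560x3 uint8, red, green, blue); there is no depth.
- camera_params(name): a dict with "intrinsics" (3x3 intrinsics, pixels), "pose" (4x4, takes a point from camera to world coordinates). Camera axes: x right, y down, z forward; pixel columns grow to the right and rows downward; lengths in m; the calibration is good to about 2 mm. A picture is of the moment at which its call begins: read the wrist's pose just before it. camera_params takes no time and is no camera call; for the wrist camera it gives the pose at the moment of the call.
A pose or a line that the arm cannot do raises Unreachable and nothing moves.
- hand_in(): hands the job in; it is judged then, once.
The state is a dict: "time_s": time; "joint_pos": joint angles; "qvel": joint speeds; "joint_torque": joint torques, N m; "tool_pos": TCP position; "ee_rot": TCP orientation; "contact_force": force on the tool from outside, world axes, zero at the start; "ft_torque": the same for the moment, N m; "finger_gap": finger opening in m; "grasp_force": force on a finger pad.
Only numpy, scipy, OpenCV 4.12 (cv2) and the standard library are available. Lean on these libraries where they do the work, as an engineer would, in place of code of your own. Each camera call takes 0.05 s, during which the arm holds its last target. There are 200 camera calls.

### The job

The tea things have been piled up on the cart: take the pile apart and lay out the tea corner, standing the red mug in the middle of the larger round coaster, the little jar in the middle of the smaller round coaster, the wooden tea caddy in the middle of the short stone tile and the aluminium tin in the middle of the long wooden board, the caddy and the tin lined up lengthwise with what they stand on. Keep all four upright throughout, set them down rather than dropping them, and let go of them; leave the glass bowl and the wooden spatula where they are.

Things in the scene. Friction and masses are not known exactly. Their poses are not given: they have to be found in the camera images.
- mug: Red ceramic mug, open at the top, 62 mm outside diameter, 80 mm tall, with a loop handle on its own +y side that stands out about 25 mm. It starts upright on top of the caddy. Origin: centre of its underside; z up. Clear of the handle it can be gripped across its diameter along its own x axis. About 0.2 kg.
- jar: Small closed round jar of amber glass with a metal cap, 42 mm in diameter, 62 mm tall. It starts upright on the tin, beside the caddy. Origin: centre of its underside; z up. About 0.13 kg.
- caddy: Closed wooden box (tea caddy), 100 mm long (its x) by 64 mm wide (its y) by 45 mm tall, lid fixed shut. It starts on the tin, with the mug on top of it. Origin: centre of its underside; x along its length, z up. About 0.22 kg.
- tin: Closed aluminium tin, 170 mm long (its x) by 68 mm wide (its y) by 50 mm tall, lid fixed shut. It starts on the table at the bottom of the pile, carrying caddy (toward its -x end) and jar (toward its +x end). Origin: centre of its underside; x along its length, z up. About 0.4 kg.
- big_coaster: Larger round cork coaster, 94 mm in diameter, 5 mm thick, fixed on the table; the mug's place. Origin: centre of its underside (on the table).
- small_coaster: Smaller round cork coaster, 68 mm in diameter, 5 mm thick, fixed on the table; the jar's place. Origin: centre of its underside (on the table).
- tile: Short oblong stone tile, 128 mm long (its x) by 92 mm wide (its y), 6 mm thick, fixed on the table; the caddy's place. Origin: centre of its underside (on the table).
- board: Long oblong dark wooden board, 200 mm long (its x) by 96 mm wide (its y), 6 mm thick, fixed on the table; the tin's place. Origin: centre of its underside (on the table).
- bowl: Clear glass bowl, 120 mm in diameter at the rim, 58 mm tall, loose on the table beyond the places; leave it alone. Origin: centre of its underside.
- spatula: Wooden spatula lying flat, loose on the table, 240 mm long (along its x), blade up to about 65 mm wide, less than 30 mm high; leave it alone. Origin: centre of its underside.

How it is judged:
By the outcome, as a careful person would: the job done as asked, in the order asked, and still so for the second after the job is handed in, with the robot touching nothing.
It also fails if it takes over 125 s, if anything falls off the work surface, if the arm or the gripper's body presses on something with over 40 N, if the wrist force passes 120 N, or if a joint passes its speed limit or range.

## Working session

There is one attempt and no reset: what is moved stays moved. The work goes in short steps, each a Python script; the robot and the scene stay as the last script left them, time stands still between calls to the robot, and variables do not carry over. Pictures are saved under pics/ and viewed, at most 14 in all, crops included, and the job is handed in when it is done.

```bash
mkdir -p pics; python3 - <<'E'
from workcell import *
import cv2, numpy as np
np.set_printoptions(precision=4,suppress=True)
for n in ["scene","top"]:
    im=get_image(n); cv2.imwrite(f"pics/{n}0.png",im[...,::-1])
    c=camera_params(n); print(n,np.array(c["intrinsics"]),np.array(c["pose"]))
print(np.array(camera_params("wrist")["pose"]))
print(observe())
E
```

```text
scene [[463.0906   0.     292.2284]
 [  0.     463.0906 212.5514]
 [  0.       0.       1.    ]] [[ 0.723   0.5485 -0.4201  1.0686]
 [ 0.6909 -0.5699  0.4449 -0.516 ]
 [ 0.0046 -0.6119 -0.7909  0.9575]
 [ 0.      0.      0.      1.    ]]
top [[420.827    0.     280.5398]
 [  0.     420.827  217.7304]
 [  0.       0.       1.    ]] [[-0.0184 -0.9977  0.0659  0.5386]
 [-0.9997  0.0174 -0.016   0.0133]
 [ 0.0148 -0.0661 -0.9977  1.1648]
 [ 0.      0.      0.      1.    ]]
[[ 0.4145 -0.873  -0.2569  0.2869]
 [-0.9101 -0.3982 -0.1151 -0.4462]
 [-0.0018  0.2815 -0.9596  0.3832]
 [ 0.      0.      0.      1.    ]]
{'time_s': 0.1, 'joint_pos': array([-1.288 ,  0.3426,  1.5249, -0.    ,  1.2754, -0.146 ]), 'qvel': array([-0.0011, -0.0036, -0.002 , -0.0003, -0.0007, -0.0002]), 'joint_torque': array([  0.0022, -43.2002, -24.4694,   0.072 ,   0.0526,  -0.    ]), 'tool_pos': array([ 0.2182, -0.4772,  0.2431]), 'ee_rot': array([-0.0007,  0.9771,  0.2127, -0.0001]), 'contact_force': array([-0.0627,  0.7947, -0.1721]), 'ft_torque': array([-0.0009,  0.0343, -0.0359]), 'grasp_force': 0.0, 'finger_gap': 0.0917256654301756}
```

View pics/top0.png

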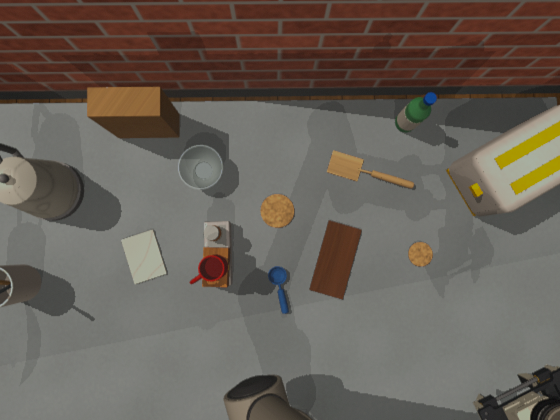

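View pics/scene0.png

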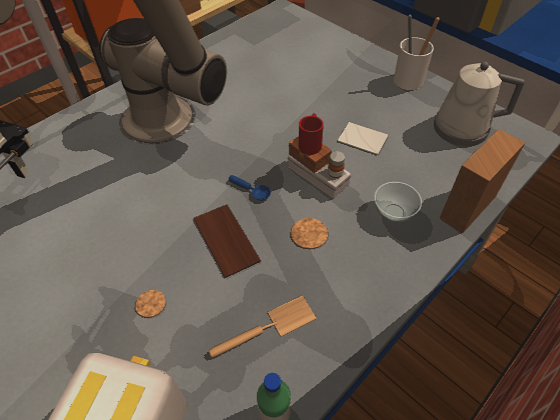

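The top view shows the pile at about (215,255), with the mug at (213,268), its handle toward (194,281), and the jar at (212,234). The tile is at (144,257), the board at (336,260), the big coaster at (277,211) and the small coaster at (420,254). A loose blue scoop at (278,275) has to be avoided.

```bash
cat > h.py <<'E'
from workcell import *
import cv2, numpy as np
np.set_printoptions(precision=4,suppress=True)
def cast(cam,uv,z):
    K=np.array(cam["intrinsics"]);P=np.array(cam["pose"])
    uv=np.asarray(uv,float).reshape(-1,2)
    d=np.c_[uv,np.ones(len(uv))]@np.linalg.inv(K).T@P[:3,:3].T
    return (P[:3,3]+d*((z-P[2,3])/d[:,2])[:,None])[:,:2]
def blob(im,seed,tol,roi=60):
    """contour of the region of like Lab colour containing/nearest the seed"""
    lab=cv2.cvtColor(im,cv2.COLOR_RGB2LAB).astype(float)
    u,v=map(int,seed); ref=np.median(lab[v-4:v+5,u-4:u+5].reshape(-1,3),0)
    w=np.array([.35,1,1]); m=(np.linalg.norm((lab-ref)*w,axis=2)<tol).astype(np.uint8)
    k=np.zeros_like(m);k[max(0,v-roi):v+roi,max(0,u-roi):u+roi]=1;m*=k
    m=cv2.morphologyEx(m,cv2.MORPH_CLOSE,np.ones((5,5)))
    m=cv2.morphologyEx(m,cv2.MORPH_OPEN,np.ones((3,3)))
    cs,_=cv2.findContours(m,cv2.RETR_EXTERNAL,cv2.CHAIN_APPROX_NONE)
    return max(cs,key=lambda c:cv2.contourArea(c)).reshape(-1,2)
def rect(xy):
    """centre, (long, short), yaw of long axis in (-pi/2,pi/2]"""
    (c,(a,b),_)=r=cv2.minAreaRect((xy*1000).astype(np.float32))
    p=cv2.boxPoints(r);e=[p[1]-p[0],p[2]-p[1]];e=max(e,key=np.linalg.norm)
    y=np.arctan2(e[1],e[0]); y=(y+np.pi/2)%np.pi-np.pi/2
    return np.array(c)/1000,np.array([max(a,b),min(a,b)]),y
E
python3 - <<'E'
from h import *
S={"top":dict(big=(277,211),small=(420,254),tile=(144,257),board=(336,260)),
   "scene":dict(big=(309,234),small=(151,304),tile=(363,138),board=(228,240))}
Z=dict(big=.005,small=.005,tile=.006,board=.006)
for n in S:
    im=get_image(n);cam=camera_params(n);vis=im.copy()
    for k,s in S[n].items():
        c=blob(im,s,18,70); cv2.polylines(vis,[c],True,(0,255,0),1)
        print(n,k,*rect(cast(cam,c,Z[k])))
    cv2.imwrite(f"pics/seg_{n}.png",vis[...,::-1])
a=cv2.imread("pics/seg_top.png")[200:310,120:440]
cv2.imwrite("pics/a.png",cv2.resize(a,None,fx=2.5,fy=2.5,interpolation=0))
E
```

```text
top big [0.6355 0.0041] [91.5608 88.5418] -0.016556263
top small [ 0.5096 -0.3884] [66.7583 63.2798] 1.5517474
top tile [0.5175 0.3716] [379.829  378.3139] 1.5544897
top board [ 0.4987 -0.1536] [199.3115  96.6457] -0.29821074
scene big [0.6373 0.005 ] [89.3707 88.529 ] -0.80505663
scene small [ 0.5099 -0.3881] [65.8173 64.4401] 0.76517355
scene tile [0.5171 0.3705] [128.4124  90.0418] 0.30814123
scene board [ 0.4997 -0.1561] [202.713  100.0129] -0.30515587
```

View pics/a.png

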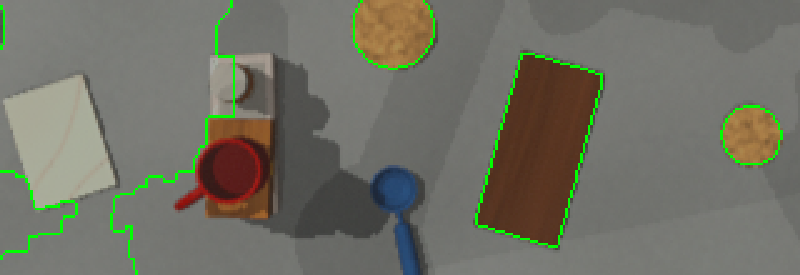

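Coasters and board agree between the two views to about 2 mm, but the tile mask in the top view leaked. Next I'll look at the pile with the wrist camera.

```bash
cat >> h.py <<'E'
def quat(a): return [0,np.cos(a/2),np.sin(a/2),0]   # tool down, tool x at yaw a; jaws close along a-90deg
def grip_quat(yaw,prefer):
    """jaws close along world yaw; pick the half turn with tool x nearest `prefer`"""
    a=yaw+np.pi/2
    a=min([a+k*np.pi for k in range(-3,4)],key=lambda t:abs(t-prefer)); return quat(a)
E
python3 - <<'E'
from h import *
movel([.218,-.477,.36],rate=.25)
reach([.49,.18,.36],quat(0))
cam=camera_params("wrist");im=get_image("wrist")
np.save("w.npy",im);np.save("wp.npy",np.array(cam["pose"]));np.save("wk.npy",np.array(cam["intrinsics"]))
cv2.imwrite("pics/w1.png",im[...,::-1])
im=get_image("top");cam=camera_params("top")
print(rect(cast(cam,blob(im,(144,257),7,40),.006)),observe()["joint_pos"],observe()["time_s"])
E
```

```text
(array([0.4809, 0.3884]), array([179.1749, 146.4192]), np.float32(1.569728)) [ 0.2039  0.2744  1.3033 -0.0001  1.5639  1.7758] 3.4333
```

View pics/w1.png

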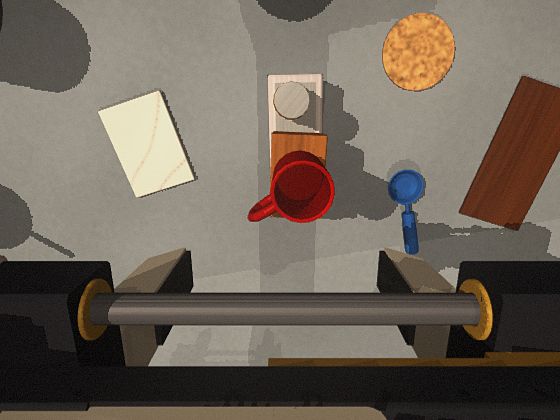

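```bash
python3 - <<'E'
from h import *
from scipy.optimize import least_squares
im=np.load("w.npy");cam=dict(intrinsics=np.load("wk.npy"),pose=np.load("wp.npy"))
print(cam["pose"])
print("tile",rect(cast(cam,blob(im,(150,145),10,70),.006)))
print("big",rect(cast(cam,blob(im,(418,52),18,50),.005)))
hsv=cv2.cvtColor(im,cv2.COLOR_RGB2HSV)
m=((((hsv[...,0]<4)|(hsv[...,0]>172))&(hsv[...,1]>170))*255).astype(np.uint8)
m[:100]=0; m[240:]=0
cs,_=cv2.findContours(m,0,cv2.CHAIN_APPROX_NONE);c=max(cs,key=cv2.contourArea).reshape(-1,2)
p=cast(cam,c,.175)
f=least_squares(lambda q:np.hypot(*(p-q).T)-.031,np.median(p,0),loss="cauchy",f_scale=.001).x
d=p-f;r=np.hypot(*d.T);far=r>.04
# handle: points beyond rim, below-left, at handle-top height approx
h=d[(d[:,1]>0.012)&(d[:,0]<0)&(r>.036)].mean(0)
print("mug",f,"inlier",(abs(r-.031)<.0015).mean(),"handle deg",np.degrees(np.arctan2(h[1],h[0])))
g=cv2.cvtColor(im,cv2.COLOR_RGB2GRAY)[60:160,240:360]
hc=cv2.HoughCircles(g,cv2.HOUGH_GRADIENT_ALT,1,50,param1=150,param2=.6,minRadius=12,maxRadius=26)
print(hc)
if hc is not None: print("jar",cast(cam,hc[0,0,:2]+[240,60],.112))
a=im[60:230,240:360].copy()
cv2.imwrite("pics/b.png",cv2.resize(a,None,fx=3.5,fy=3.5,interpolation=0)[...,::-1])
E
```

```text
[[-0.0024 -0.9594 -0.2819  0.5658]
 [-1.      0.0022  0.0008  0.1788]
 [-0.0001  0.2819 -0.9594  0.5   ]
 [ 0.      0.      0.      1.    ]]
tile (array([0.5149, 0.3714]), array([125.703 ,  89.6285]), np.float32(0.3021952))
big (array([0.6344, 0.0051]), array([91.8657, 91.006 ]), np.float32(0.07666242))
mug [0.4897 0.1632] inlier 0.5170940170940171 handle deg 116.99316142719404
[[[50.     41.     19.4768]]]
jar [[0.5723 0.1732]]
```

View pics/b.png

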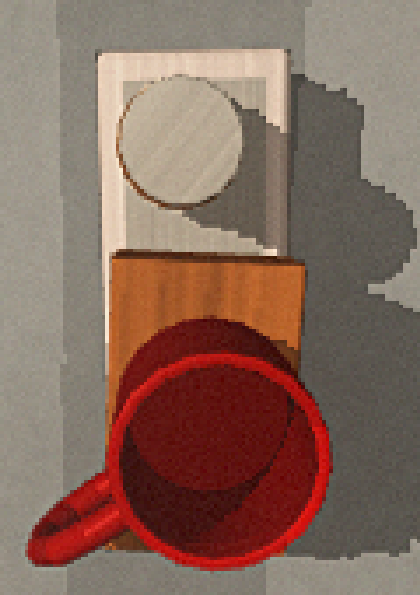

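The wrist view shows the tin running along x, with the jar cap at about (291,100), the caddy's front edge at row 134 and the mug rim centred at about (302,192). The mug's handle points lower-left to a tip at (250,216). Now I'll place the mug.

```bash
cat >> h.py <<'E'
BIG=np.array([.636,.0047]);SMALL=np.array([.5098,-.3882]);TILE=np.array([.516,.371]);BOARD=np.array([.499,-.155])
def pick(xy,q,z,open_,f,clear):
    reach([*xy,clear],q); command_gripper(open_)
    movel([*xy,z],rate=.12); command_gripper(0.0,f)
    s=observe(); print("grip",s["finger_gap"],s["grasp_force"],s["tool_pos"])
def place(xy,q,z,open_,clear,up):
    p=observe()["tool_pos"]; movel([p[0],p[1],clear],rate=.15)
    movel([*xy,clear],rate=.25,attitude=q); movel([*xy,z+.012],rate=.15); sleep(.2)
    hit=movel([*xy,z-.003],rate=.02,stop_force=3)
    s=observe(); print("down",hit,s["tool_pos"],s["contact_force"]); command_gripper(open_); 
    movel([*xy,up],rate=.15); print("t",observe()["time_s"])
def look(xy,z,a,name,n="wrist"):
    if xy is not None: reach([*xy,z],quat(a)); sleep(.15)
    cam=camera_params(n);im=get_image(n);np.savez(f"{name}.npz",im=im,K=np.array(cam["intrinsics"]),P=np.array(cam["pose"]))
    cv2.imwrite(f"pics/{name}.png",im[...,::-1]); return im,cam
def load(name):
    d=np.load(f"{name}.npz"); return d["im"],dict(intrinsics=d["K"],pose=d["P"])
E
python3 - <<'E'
from h import *
cam=dict(intrinsics=np.load("wk.npy"),pose=np.load("wp.npy"))
mug=np.array([.4897,.1632]); h=cast(cam,[[250,216]],.135)[0]-mug
ang=np.arctan2(h[1],h[0]);print(h,np.hypot(*h),np.degrees(ang))
q=grip_quat(ang-np.pi/2,np.pi/2)
pick(mug,q,.145,.092,20,.26)
place(BIG,q,.055,.085,.24,.24)
look([.49,.18],.36,0,"w2")
E
```

```text
[-0.0375  0.0537] 0.06551630738454034 124.9320415112194
grip 0.060253924778918624 20.05465095397085 [0.4896 0.1631 0.1451]
down True [0.6359 0.0047 0.055 ] [-0.9119 -0.5342  3.5796]
t 13.1667
```

View pics/w2.png

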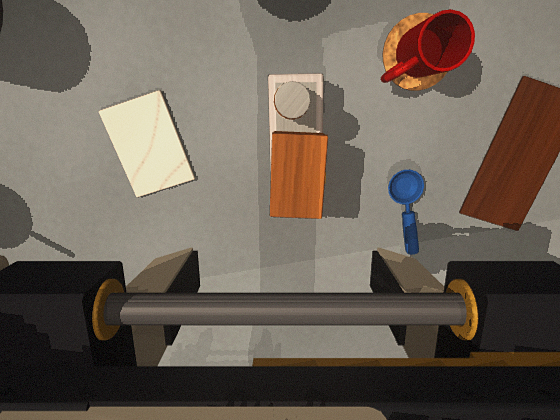

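The mug is standing on its coaster and the caddy's top is uncovered, at about (272..327, 132..218). Now I'll measure the mug, jar, caddy and tin.

```bash
cat >> h.py <<'E'
from scipy.optimize import least_squares
def mugfit(im,cam,z,box):
    hsv=cv2.cvtColor(im,cv2.COLOR_RGB2HSV)
    m=((((hsv[...,0]<4)|(hsv[...,0]>172))&(hsv[...,1]>170))*255).astype(np.uint8)
    k=np.zeros_like(m);k[box[1]:box[3],box[0]:box[2]]=255;m&=k
    cs,_=cv2.findContours(m,0,cv2.CHAIN_APPROX_NONE);p=cast(cam,max(cs,key=cv2.contourArea).reshape(-1,2),z)
    f=least_squares(lambda q:np.hypot(*(p-q).T)-.031,np.median(p,0),loss="cauchy",f_scale=.001).x
    return f,(abs(np.hypot(*(p-f).T)-.031)<.0015).mean()
E
python3 - <<'E'
from h import *
im,cam=load("w2")
print("mug w",mugfit(im,cam,.085,(370,0,490,100)))
it,ct=look(None,0,0,"t2","top"); print("mug t",mugfit(it,ct,.085,(250,180,310,240)))
c=blob(im,(300,175),14,60); print("caddy",rect(cast(cam,c,.095)))
print("tin +x corners",cast(cam,[[268,75],[322.5,74]],.05))
hc=cv2.HoughCircles(cv2.cvtColor(im,cv2.COLOR_RGB2GRAY)[60:160,240:360],cv2.HOUGH_GRADIENT_ALT,1,50,param1=150,param2=.6,minRadius=12,maxRadius=26)
print("jar",cast(cam,hc[0,0,:2]+[240,60],.112))
a=it[205:305,185:245];cv2.imwrite("pics/c.png",np.hstack([cv2.resize(a,None,fx=5,fy=5,interpolation=0)[...,::-1],cv2.resize(im[60:230,255:340],(250,500),interpolation=0)[...,::-1]]))
E
```

```text
mug w (array([0.6279, 0.0249]), np.float64(0.17391304347826086))
mug t (array([0.6329, 0.0069]), np.float64(0.273972602739726))
caddy (array([0.4873, 0.1647]), array([98.578 , 62.7317]), np.float32(-0.043316722))
tin +x corners [[0.603  0.1994]
 [0.604  0.1339]]
jar [[0.5731 0.1706]]
```

View pics/c.png

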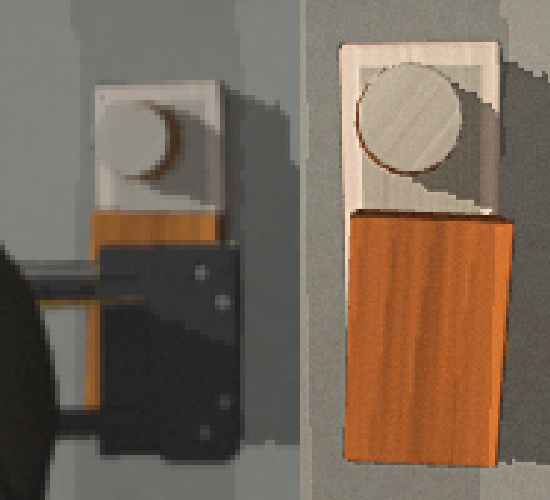

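```bash
python3 - <<'E'
from h import *
q=grip_quat(np.pi/2+.0,0)
pick([.5727,.1715],q,.093,.07,15,.2)
q2=quat(0)
place(SMALL,q2,.048,.065,.2,.16)
# view small coaster with jar
im,cam=look([.44,-.388],.30,0,"w3")
im,cam=look([.56,.005],.36,0,"w4")
print(observe()["time_s"])
a=np.hstack([load("w3")[0][:260,140:420],load("w4")[0][:260,140:420]]);cv2.imwrite("pics/d.png",a[...,::-1])
E
```

```text
grip 0.040534603939501195 15.000167694161064 [0.5728 0.1716 0.0932]
down True [ 0.5097 -0.3881  0.0481] [ 0.6869 -0.6453  3.4521]
t 25.0917
27.7
```

View pics/d.png

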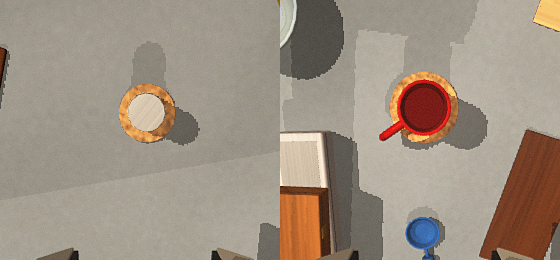

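Both are standing on their coasters. I'll measure their offsets from centre.

```bash
cat >> h.py <<'E'
def circ(p,r):
    f=least_squares(lambda q:np.hypot(*(p-q).T)-r,p.mean(0),loss="cauchy",f_scale=.001).x
    return f,(abs(np.hypot(*(p-f).T)-r)<.0015).mean()
def cork(im,cam,box,r):
    hsv=cv2.cvtColor(im,cv2.COLOR_RGB2HSV)
    m=((hsv[...,0]>7)&(hsv[...,0]<22)&(hsv[...,1]>90)&(hsv[...,2]>70)).astype(np.uint8)
    k=np.zeros_like(m);k[box[1]:box[3],box[0]:box[2]]=1;m=cv2.morphologyEx(m*k,cv2.MORPH_OPEN,np.ones((3,3)))
    cs,_=cv2.findContours(m,0,cv2.CHAIN_APPROX_NONE)
    p=np.vstack([c for c in cs if len(c)>15]).reshape(-1,2); return circ(cast(cam,cv2.convexHull(p).reshape(-1,2),.005),r)
E
python3 - <<'E'
from h import *
im,cam=load("w4"); print("mug",mugfit(im,cam,.085,(230,60,330,160)),cork(im,cam,(230,50,340,160),.047))
im,cam=load("w3"); print("cork",cork(im,cam,(240,70,340,160),.034))
hc=cv2.HoughCircles(cv2.cvtColor(im,cv2.COLOR_RGB2GRAY)[70:160,240:340],cv2.HOUGH_GRADIENT_ALT,1,10,param1=100,param2=.5,minRadius=10,maxRadius=40)
print(hc); [print(cast(cam,c[:2]+[240,70],.067)) for c in hc[0]]
hsv=cv2.cvtColor(im,cv2.COLOR_RGB2HSV);m=((hsv[...,1]<75)&(hsv[...,2]>140)).astype(np.uint8)
k=np.zeros_like(m);k[88:138,262:312]=1
cs,_=cv2.findContours(cv2.morphologyEx(m*k,cv2.MORPH_OPEN,np.ones((3,3))),0,cv2.CHAIN_APPROX_NONE);c=max(cs,key=cv2.contourArea).reshape(-1,2)
e=cv2.minEnclosingCircle(c);print(e,cast(cam,[e[0]],.067))
E
```

```text
mug (array([0.6343, 0.0053]), np.float64(0.4846938775510204)) (array([0.6345, 0.0048]), np.float64(0.96875))
cork (array([ 0.508 , -0.3891]), np.float64(1.0))
[[[47.     41.     17.0294]]]
[[ 0.5115 -0.3893]]
((285.8653869628906, 112.0), 18.846105575561523) [[ 0.5106 -0.3881]]
```

The mug is within 1 mm of centre and the jar within about 3 mm, so both stay. Next is the caddy.

```bash
python3 - <<'E'
from h import *
pick([.4873,.1650],quat(-.043),.073,.09,20,.2)
place(TILE,quat(.305),.029,.088,.17,.2)
look([.46,.35],.34,0.0,"w5")
look([.45,.165],.34,0.0,"w6")
print(observe()["time_s"])
a=np.hstack([load("w5")[0][:260,100:460],load("w6")[0][:260,100:460]]);cv2.imwrite("pics/e.png",a[...,::-1])
E
```

```text
grip 0.06362454715006004 19.999959468841553 [0.4874 0.165  0.0732]
down True [0.5158 0.3709 0.029 ] [-0.1332  0.2634  4.0656]
t 36.5
38.325
```

View pics/e.png

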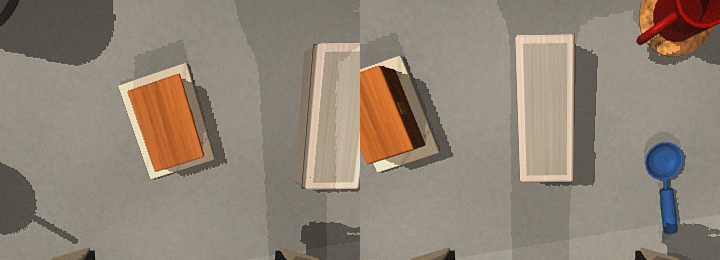

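The caddy is on the tile and the tin is clear, at about (516..575, 35..182) in the crop. I'll measure both.

```bash
python3 - <<'E'
from h import *
im,cam=load("w5"); c=blob(im,(266,122),14,70); print("caddy",rect(cast(cam,c,.051)))
hsv=cv2.cvtColor(im,cv2.COLOR_RGB2HSV)
# tile: bright cream + caddy, hull
def hull_rect(m,box,z):
    k=np.zeros(m.shape,np.uint8);k[box[1]:box[3],box[0]:box[2]]=1
    m=cv2.morphologyEx(m.astype(np.uint8)*k,cv2.MORPH_OPEN,np.ones((3,3)))
    cs,_=cv2.findContours(m,0,cv2.CHAIN_APPROX_NONE);c=max(cs,key=cv2.contourArea)
    return rect(cast(cam,cv2.convexHull(c).reshape(-1,2),z))
print("tile lit",[hull_rect((hsv[...,2]>v),(205,55,320,190),.006) for v in (160,180)])
im,cam=load("w6");hsv=cv2.cvtColor(im,cv2.COLOR_RGB2HSV)
print([hsv[y,x] for x,y in ((286,109),(260,109),(311,109),(240,109),(240,20))])
for t in (150,165,180):print("tin",hull_rect((hsv[...,2]>t),(245,25,330,195),.05))
print("board",rect(cast(load("w4")[1],blob(load("w4")[0],(400,200),18,70),.006)))
E
```

```text
caddy (array([0.5154, 0.3709]), array([98.3341, 62.7169]), np.float32(0.30052996))
tile lit [(array([0.5143, 0.372 ]), array([126.6821,  90.5769]), np.float32(0.2987088)), (array([0.5144, 0.3719]), array([126.4805,  90.2544]), np.float32(0.30229378))]
[array([ 19,  48, 180], dtype=uint8), array([ 15,  50, 230], dtype=uint8), array([ 13,  54, 228], dtype=uint8), array([ 14,  27, 161], dtype=uint8), array([ 25,  21, 146], dtype=uint8)]
tin (array([0.5207, 0.1658]), array([166.9558,  65.7046]), np.float32(0.0132808685))
tin (array([0.5204, 0.1664]), array([166.9636,  65.1347]), np.float32(0.022482753))
tin (array([0.5209, 0.1661]), array([165.9528,  64.8792]), np.float32(0.015465856))
board (array([ 0.498 , -0.1527]), array([197.9876,  94.7818]), np.float32(-0.2982775))
```

The caddy is centred and aligned. Last is the tin.

```bash
sed -i 's/BOARD=.*/BOARD=np.array([.4988,-.154])/' h.py; python3 - <<'E'
from h import *
pick([.5205,.1661],quat(.016),.028,.09,30,.15)
place(BOARD,quat(-.30),.034,.088,.2,.2)
look([.44,-.155],.34,0.0,"w7")
reach([.40,-.10],quat(0)) if 0 else None
move_joints([-1.288,.342,1.524,0,1.275,-.146]); look(None,0,0,"t9","top")
print(observe()["time_s"])
im,cam=load("w7");hsv=cv2.cvtColor(im,cv2.COLOR_RGB2HSV)
a=np.hstack([im[:260,100:460],load("t9")[0][130:390,100:460]]);cv2.imwrite("pics/f.png",a[...,::-1])
E
```

```text
grip 0.06793710888393478 30.000226199626923 [0.5207 0.166  0.0284]
down True [ 0.4987 -0.154   0.0342] [-0.4016  0.3434  4.5927]
t 47.6
50.0
```

View pics/f.png

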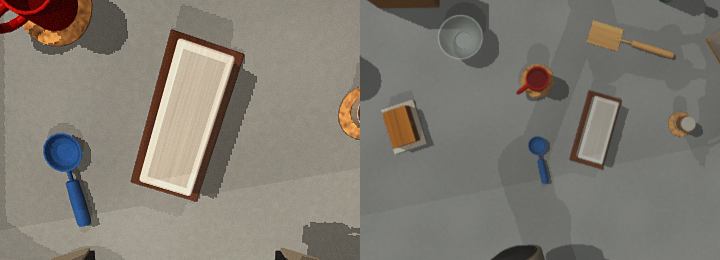

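All four are in place. A quick check of the tin against the board, then hand in.

```bash
python3 - <<'E'
from h import *
im,cam=load("w7");g=cv2.cvtColor(im,cv2.COLOR_RGB2HSV)
def hr(m,z):
    k=np.zeros(m.shape,np.uint8);k[20:210,225:350]=1
    m=cv2.morphologyEx(m.astype(np.uint8)*k,cv2.MORPH_OPEN,np.ones((3,3)))
    cs,_=cv2.findContours(m,0,cv2.CHAIN_APPROX_NONE);c=cv2.convexHull(max(cs,key=cv2.contourArea)).reshape(-1,2)
    return rect(cast(cam,c,z))
board=(g[...,1]>105)
print("tin",hr(g[...,2]>170,.056),"board",hr(board,.006))
E
```

```text
tin (array([ 0.4986, -0.1538]), array([167.1048,  65.8926]), np.float32(-0.30002332)) board (array([ 0.4975, -0.1538]), array([198.2713,  95.3554]), np.float32(-0.29927707))
```

```bash
python3 -c "
from workcell import *
print(hand_in())"
```

```text
the job is handed in; nothing more can be done
None
```

The job is handed in at about 50 s: mug, jar, caddy and tin were placed in that order, upright and released, each measured within about 3 mm of its centre (the jar is furthest off), with the caddy and tin lined up to under 0.5°; the bowl and spatula were not touched.

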